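# Hang the rinsed labware on the draining board

## Task

Hang the two rinsed plastic vessels mouth down on the sloping draining board: the wide beaker over the thick peg and the tall narrow measuring cylinder over the slim peg, each lowered along its leaning peg, not dropped, until its rim rests fully home on the board. Let go of both and leave the book, bottle and jar where they are.

Things in the scene. Friction and masses are not known exactly. Their poses are not given: they have to be found in the camera images.
- beaker: Wide white plastic beaker standing mouth down on the mat: a straight round cup 60 mm across outside, 54 mm inside, 90 mm tall, closed end (5 mm thick) upward, about 90 g; sturdy, can be gripped at 20 to 60 N. Origin: centre of its open mouth, in the rim plane; its z axis points to the closed end. Its turn about z is meaningless.
- cylinder: Tall narrow white plastic measuring cylinder without a foot, standing mouth down on the mat: a straight round tube 36 mm across outside, 30 mm inside, 150 mm tall, closed end (5 mm thick) upward, about 80 g; sturdy, can be gripped at 20 to 60 N. Origin: centre of its open mouth, in the rim plane; its z axis points to the closed end. Its turn about z is meaningless.
- thick_peg_root (a point): Root of the thick white plastic peg: where its axis meets the board's upper face, 72 mm above the table. Peg 42 mm across, 60 mm long, last 14 mm tapering to 22 mm; fixed. Frame z runs out along the peg, leaning 28 degrees from vertical towards the board's low edge; y is level. Beaker home: its origin here, z axes in line (let go, it may sag a few degrees on the peg).
- slim_peg_root (a point): Root of the slim white plastic peg: where its axis meets the board's upper face, 72 mm above the table. Peg 18 mm across, 90 mm long, last 12 mm tapering to 10 mm; fixed. Frame z runs out along the peg, leaning 28 degrees from vertical towards the board's low edge; y is level. Cylinder home: its origin here, z axes in line (let go, it may sag a few degrees on the peg).
- rack: Steel draining board, fixed: plate 300 mm wide, 180 mm up its slope of 28 degrees, low edge towards its own -x, top edge 114 mm above the table; a lip 14 mm high along the low edge, 84 mm from the pegs' axes. Two pegs stand at mid-slope, 75 mm either side of the middle; which is on which side varies. Origin: on the table under the plate's middle; y along the width.
- mat: Black rubber mat 150 x 280 x 4 mm, fixed flat on the table; the two vessels stand on it at least 90 mm apart between centres. Origin: centre of its underside; the longer side is along its y.
- book: Bystander: a green hardback lying flat, 170 x 240 x 28 mm. Origin: centre of its underside.
- bottle: Bystander: a capped white bottle, 70 mm across and 170 mm tall. Origin: centre of its underside.
- jar: Bystander: an amber jar with a lid, 60 mm across and 80 mm tall. Origin: centre of its underside.
Things that resemble listed ones, but are neither listed nor needed, are in the scene too. What is shaped like the beaker but blue is not meant.

How it is judged:
By the outcome, as a careful person would: the job done as asked, in the order asked, and still so for the second after the job is handed in, with the robot touching nothing.
It also fails if it takes over 70 s, if anything falls off the work surface, if the arm or the gripper's body presses on something with over 40 N, if the wrist force passes 120 N, or if a joint passes its speed limit or range.

## Robot

A 6-joint arm with a two-finger parallel gripper is mounted at the origin on the work surface. World frame = base frame: x ahead of the robot, y to its left, z up, the work surface at z = 0. Lengths are in m, angles in rad, forces in N, time in s.
With the tool pointing down it reaches from about 0.375 to 0.825 m from the base axis. Payload 5.5 kg.
Tool frame: the origin (TCP) lies at the very end of the fingers, on their centre line; the grasp point (between the pads) lies 19 mm behind it (ctrl.hold_point_z is the distance from the TCP to the grasp point, in m); z points along the fingers, y is the line along which they close (so a half turn about z gives the same grasp; the last joint's range is limited). The gripper opens to 85 mm and grips with 20 to 120 N. Pads are 22 mm wide; open, the fingers measure 114 mm over their backs; the gripper's body (76 mm by 85 mm) begins 54 mm behind the grasp point. The pads swing forward as they close: fully open they stand 13 mm farther back than shut.
Start: joints at [-1.15, 0.314, -0.047, 1.21, 0, 1.571], TCP at [0.245, -0.548, 0.231] pointing down, gripper open.
Joint ranges: [-2.67, 2.67], [-0.69, 1.73], [-1.03, 1.25], [-2.08, 2.16], [-1.42, 1.45], [-3.14, 3.14]. Speed limits (rad/s): [2.39, 2.39, 3.01, 3.14, 3.14, 3.14].

## Interface

Orientations are given as a unit quaternion [x, y, z, w].
In Python, from plant import ctrl, eyes, workorder gives the robot as it stands. The module is installed in compiled form; this text tells all that it offers.
- The arm moves only by the tool servo_tool, never from a script. Its arguments are lists of equal length, an entry for each row: "translation": the shift along the tool's x, y, z in units of 0.1 m (1.0 is 0.1 m), a list of three; "spin": the turn about the tool's z in units of 90 degrees (1.0 is 90 degrees); "hand": the finger opening in mm, from 0 to 85.4. A call has exactly 10 rows; each row is the pose to reach, as a shift and turn from the pose commanded when the call began, along the tool's axes at that moment; what a row does not reach only later rows make up. A row lasts 1/8 s, in which the tool goes at most 62.5 mm and 10.7 degrees, less where a joint would pass 70% of its speed; a pose out of reach is approached as far as the arm can. A call with a number of a shift or a turn outside -1 to 1 is refused whole. A call with a gripper value outside its range is refused whole. The fingers move at their own pace and stop on an object; the grip force is fixed at half the most. Time passes only in rows, so rows that repeat a pose let the fingers close, or fill a call up. It gives the time, the measured TCP pose, the force, the opening and the grip force at its end, in the units of the state.
- ctrl.get_obs(): the state, without advancing time (a new reading comes with each control period).
- eyes.get_image(name): name is "scene" or "top"; returns (picture, depth): 400x640x3 uint8, red, green, blue; 400x640 float32, m along the optical axis (not along the pixel's ray), 0 where there is no reading.
- eyes.camera_info(name): a dict with "vertical_fov" (degrees; the focal length in pixels is half the picture's height over the tangent of half this angle, whatever the lens; pixels are square), "cx", "cy" (the principal point, pixels), "D" ([k1, k2, p1, p2, k3] as OpenCV has them; the pictures are not rectified), "extrinsics" (4x4, takes a point from world to camera coordinates). Camera axes: x right, y down, z forward; pixel columns grow to the right and rows downward; lengths in m; the calibration is good to about 2 mm. A picture is of the moment at which its call begins. camera_info takes no time and is no camera call.
- workorder.hand_in(): hands the job in; it is judged then, once.
The state is a dict: "clock": time; "qpos": joint angles; "dq": joint speeds; "joint_torque": joint torques, N m; "tool_pos": TCP position; "orientation": TCP orientation; "contact_force": force on the tool from outside, world axes, zero at the start; "ft_torque": the same for the moment, N m; "opening": finger opening in m; "finger_force": force on a finger pad.
Only numpy, scipy, OpenCV 4.12 (cv2) and the standard library are available. Lean on these libraries where they do the work, as an engineer would, in place of code of your own. Each camera call takes 0.05 s, during which the arm holds its last target. There are 200 camera calls.

## Working session

There is one attempt and no reset: what is moved stays moved. The work goes in short steps, Python scripts to look and compute and a tool call to move; the robot and the scene stay as the last step left them, time stands still between calls to the robot, and variables do not carry over. Pictures are saved under pics/ and viewed, at most 10 in all, crops included, and the job is handed in when it is done.

Besides the shell and the picture viewer there is one more tool, called after "Emit:" as name(argument=value, ...), one argument or row to a line, values as JSON. servo_tool: Moves the arm, as the interface text tells. Shifts and turns lie within -1 to 1; 1 stands for 0.1 m of shift or 90 degrees of turn. Its arguments: {"type":"object","properties":{"translation":{"type":"array"},"spin":{"type":"array"},"hand":{"type":"array"}},"required":["translation","spin","hand"]}

```bash
mkdir -p pics; python3 - <<'E'
from plant import ctrl, eyes
import numpy as np, cv2
for n in ("scene","top"):
    p,d=eyes.get_image(n); np.savez(f"{n}0.npz",p=p,d=d); cv2.imwrite(f"pics/{n}0.png",p[...,::-1])
    i=eyes.camera_info(n); print(n,i)
o=ctrl.get_obs(); print(o, ctrl.hold_point_z)
E
```

```text
scene {'vertical_fov': 56.660005737114524, 'cx': 325.29958604666155, 'cy': 204.57959691730568, 'D': array([-0.06740219,  0.        ,  0.        ,  0.        ,  0.        ]), 'extrinsics': array([[-0.4832907 ,  0.87522429,  0.02031128,  0.22163643],
       [ 0.60565514,  0.35100978, -0.71412463, -0.28891769],
       [-0.63214868, -0.33282816, -0.69972385,  1.35682875],
       [ 0.        ,  0.        ,  0.        ,  1.        ]])}
top {'vertical_fov': 47.54024485332404, 'cx': 320.65966514441095, 'cy': 201.50225357466647, 'D': array([-0.0157074,  0.       ,  0.       ,  0.       ,  0.       ]), 'extrinsics': array([[ 0.02187164, -0.99946324,  0.02438996, -0.00185445],
       [-0.99430807, -0.02429034, -0.10373737,  0.50463598],
       [ 0.10427413, -0.02198222, -0.99430563,  1.14322321],
       [ 0.        ,  0.        ,  0.        ,  1.        ]])}
{'clock': 0.1, 'qpos': array([-1.14997470e+00,  3.14169484e-01, -4.79603085e-02,  1.21022516e+00,
        2.86141953e-05,  1.57083028e+00]), 'dq': array([ 0.00038976, -0.00112648,  0.00257127,  0.00033092,  0.00011339,
       -0.00067526]), 'joint_torque': array([ 1.36151695e-03, -5.40768099e+01,  3.40540695e+01,  1.11928687e-02,
        1.42229233e-04,  1.95930892e-05]), 'tool_pos': array([ 0.24490129, -0.54717089,  0.23052053]), 'orientation': array([ 9.77948445e-01,  2.08844992e-01, -1.48790033e-04, -7.65111001e-04]), 'contact_force': array([ 0.44252161, -0.36728047, -0.05689342]), 'ft_torque': array([-0.02314894,  0.02597903, -0.0398927 ]), 'finger_force': 0.0, 'opening': 0.08567831903930559} 0.0187
```

View pics/scene0.png

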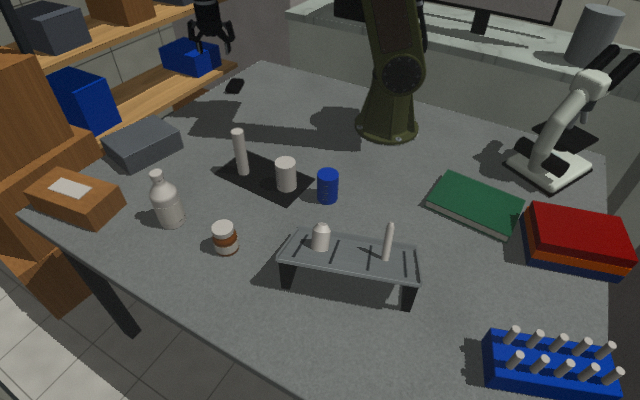

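View pics/top0.png

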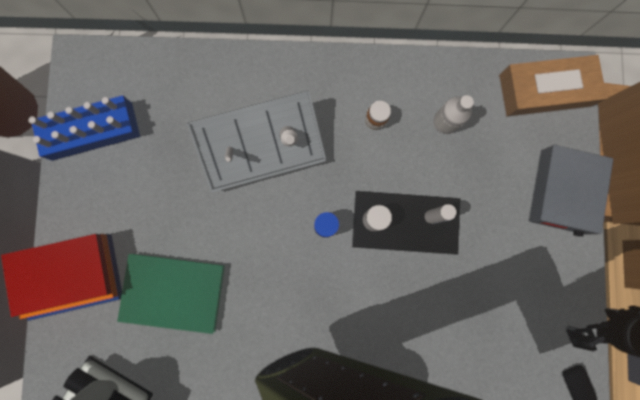

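Beaker candidates in the scene view are the white cup (286,175), the blue cup (327,185, a decoy) and the thick peg (320,237). Cylinder candidates are the tall white tube (239,150), the bottle (165,200) and the slim peg (388,242). I choose the white cup and the tube, both on the black mat. In the top view these are at (378,217) and (447,212), with the thick peg at (290,137) and the slim peg at (230,155).

```bash
cat > h.py <<'E'
from plant import ctrl, eyes
import numpy as np, cv2
from scipy.optimize import least_squares
def cloud(n,p=None,d=None):
    if p is None: p,d=eyes.get_image(n)
    i=eyes.camera_info(n); f=200/np.tan(np.radians(i['vertical_fov'])/2)
    K=np.array([[f,0,i['cx']],[0,f,i['cy']],[0,0,1]])
    v,u=np.mgrid[:400,:640]
    uv=cv2.undistortPoints(np.stack([u,v],-1).reshape(-1,1,2).astype(float),K,i['D']).reshape(400,640,2)
    c=np.dstack([uv,np.ones((400,640))])*d[...,None]
    E=i['extrinsics']; w=(c-E[:3,3])@E[:3,:3]
    w[d==0]=np.nan
    return p,w
def box(w,u0,u1,v0,v1): return w[v0:v1,u0:u1].reshape(-1,3)
def circ(P,r):
    s=least_squares(lambda c:np.hypot(P[:,0]-c[0],P[:,1]-c[1])-r,P.mean(0)[:2]+0,loss='soft_l1',f_scale=.002)
    return s.x, np.sqrt(np.mean(s.fun**2))
E
python3 - <<'E'
from h import *
S={n:cloud(n,**np.load(n+"0.npz")) for n in("scene","top")}
bx={"scene":dict(b=(265,305,150,200),c=(225,255,120,182),rack=(275,425,225,285)),"top":dict(b=(355,405,198,236),c=(418,465,198,228),rack=(185,330,90,190))}
for n in S:
    p,w=S[n]; print(n)
    for k,top,r in(("b",.094,.03),("c",.154,.018)):
        P=box(w,*bx[n][k]);P=P[np.isfinite(P[:,2])]
        T=P[abs(P[:,2]-top)<.006]
        print(k,"z98",np.percentile(P[:,2],98),len(T),"topmid",(T.min(0)+T.max(0))/2,"ext",np.ptp(T,axis=0))
        Q=P[(P[:,2]>.02)&(P[:,2]<top-.012)]
        if len(Q)>20: print("  side",circ(Q,r),len(Q))
    P=box(w,*bx[n]["rack"]);P=P[np.isfinite(P[:,2])];P=P[(P[:,2]>.02)]
    rng=np.random.default_rng(0);best=0
    for _ in range(500):
        a=P[rng.choice(len(P),3,0)];nn=np.cross(a[1]-a[0],a[2]-a[0]);nn/=np.linalg.norm(nn)+1e-12
        m=abs((P-a[0])@nn)<.003
        if m.sum()>best:best=m.sum();M=m
    for _ in range(3):
        c0=P[M].mean(0);nn=np.linalg.svd(P[M]-c0,full_matrices=False)[2][2];nn*=np.sign(nn[2]);M=abs((P-c0)@nn)<.003
    print("plane",nn,"tilt",np.degrees(np.arccos(nn[2])),"c0",c0,best,len(P))
    low=nn[:2]/np.hypot(*nn[:2]); print("low dir",low,"yaw(rack +x)",np.degrees(np.arctan2(-low[1],-low[0])))
    ex=np.array([-low[0]*nn[2],-low[1]*nn[2],np.hypot(*nn[:2])]);ey=np.cross(nn,ex)
    mm=(P-c0)@np.c_[ex,ey,nn]
    rect=cv2.minAreaRect(mm[M][:,:2].astype(np.float32)*1000);print("rect",rect)
    for h0,h1 in((.008,.044),(.008,.076)):
        I=mm[(mm[:,2]>h0)&(mm[:,2]<h1)&(abs(mm[:,0])<.06)]
        print(len(I),np.histogram(I[:,1],bins=np.arange(-.16,.17,.02)))
    for sgn in(1,-1):
        for r in(.021,.009):
            I=mm[(mm[:,2]>.01)&(mm[:,2]<(.044 if r>.01 else .076))&(abs(mm[:,0])<.06)&(abs(mm[:,1]-sgn*.075)<.04)]
            if len(I)<10: continue
            x,e=circ(I,r); root=c0+ex*x[0]+ey*x[1]; print(sgn,r,x,e,"root",root,len(I),"maxh",np.percentile(mm[(abs(mm[:,0])<.06)&(abs(mm[:,1]-sgn*.075)<.04)][:,2],99))
E
python3 - <<'E'
import cv2
a=cv2.imread('pics/scene0.png')[110:290,200:430];cv2.imwrite('pics/crop1.png',cv2.resize(a,None,fx=3.3,fy=3.3,interpolation=2))
E
```

```text
scene
b z98 0.0943201614621438 246 topmid [ 0.46346757 -0.12985443  0.09211702] ext [0.05986295 0.05879229 0.0079046 ]
  side (array([ 0.46250848, -0.13053464]), np.float64(0.0012199243192840084)) 347
c z98 0.15167470303056357 86 topmid [ 0.47754116 -0.28089569  0.15129712] ext [0.03539188 0.0360563  0.00633699]
  side (array([ 0.47448358, -0.2827095 ]), np.float64(0.0014275420704601704)) 416
plane [-0.44447793 -0.1350975   0.88554392] tilt 27.681469386303597 c0 [0.6594268  0.18063505 0.07943313] 4189 6029
low dir [-0.95678078 -0.29081014] yaw(rack +x) 16.90646384884008
rect ((-14.970916748046875, -6.3040771484375), (181.41429138183594, 301.6362609863281), 0.0074799577705562115)
391 (array([  1,   0,   4, 115, 145,   0,   0,   0,   0,   0,   0, 126,   0,
         0,   0,   0]), array([-1.60000000e-01, -1.40000000e-01, -1.20000000e-01, -1.00000000e-01,
       -8.00000000e-02, -6.00000000e-02, -4.00000000e-02, -2.00000000e-02,
       -8.32667268e-17,  2.00000000e-02,  4.00000000e-02,  6.00000000e-02,
        8.00000000e-02,  1.00000000e-01,  1.20000000e-01,  1.40000000e-01,
        1.6
[... 2262 characters left out ...]
00e-02, -2.00000000e-02,
       -8.32667268e-17,  2.00000000e-02,  4.00000000e-02,  6.00000000e-02,
        8.00000000e-02,  1.00000000e-01,  1.20000000e-01,  1.40000000e-01,
        1.60000000e-01]))
1 0.021 [-0.01864988  0.07674845] 0.0013593755402380074 root [0.61313656 0.24346757 0.06654527] 25 maxh 0.08664827565164865
1 0.009 [-0.00669631  0.07188445] 0.00047128728342336125 root [0.62465848 0.2419148  0.07214713] 54 maxh 0.08664827565164865
-1 0.021 [-0.00670183 -0.07828638] 0.00041706687173747914 root [0.66870088 0.09834758 0.07214454] 54 maxh 0.06172438372391071
-1 0.009 [-0.00094906 -0.07777154] 0.007318208706341938 root [0.6734083  0.10033038 0.07484049] 279 maxh 0.06172438372391071
```

View pics/crop1.png

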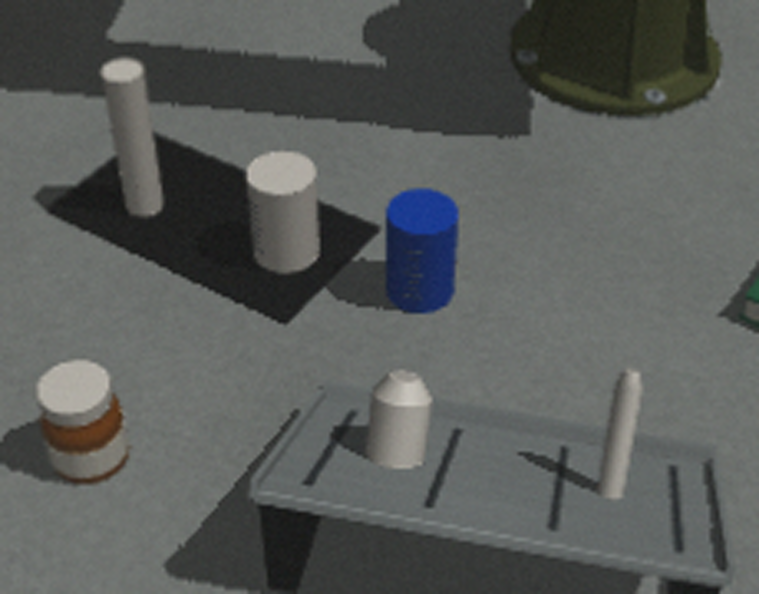

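The crop confirms the choice: the white cup and white tube stand on the black mat, the blue cup is off it at right, the thick peg is on the board's left and the slim peg on its right.

The tool only spins about its vertical axis, so I'll close the fingers along the board's level axis. The vessel can then pivot in the pads while the peg tilts it.

Emit:
servo_tool(
  translation=[
    [0.1,-0.1,0],
    [0.2,-0.2,0],
    [0.3,-0.3,0],
    [0.4,-0.4,0],
    [0.5,-0.5,0],
    [0.6,-0.6,0],
    [0.7,-0.7,0],
    [0.8,-0.8,0],
    [0.9,-0.9,0],
    [1,-1,0],
  ],
  spin=[0.02,0.04,0.06,0.078,0.078,0.078,0.078,0.078,0.078,0.078],
  hand=[85,80,78,78,78,78,78,78,78,78],
)

```text
clock: 1.35
tool_pos: [0.2959, -0.4146, 0.2313]
orientation: [0.989, 0.149, 0.0, 0.0]
contact_force: [-0.6, 0.4, 0.1]
opening: 0.0782
finger_force: 0.0
```

```bash
cat > go.py <<'E'
import sys
from h import *
from scipy.spatial.transform import Rotation as R
def to(t):
    o=ctrl.get_obs(); r=R.from_quat(o['orientation']).as_matrix()
    print('t',round(o['clock'],2),'tcp',o['tool_pos'].round(4),'head',np.degrees(np.arctan2(r[1,0],r[0,0])).round(2),'need(0.1m)',((np.array(t)-o['tool_pos'])@r*10).round(3),'F',(o['contact_force']@r).round(1),'open',round(o['opening']*1000,1),'q',o['qpos'].round(2))
to([float(a) for a in sys.argv[1:4]])
E
python3 go.py .4629 -.1303 .15
```

```text
t 1.35 tcp [ 0.2959 -0.4146  0.2313] head 17.1 need(0.1m) [ 2.432 -2.227  0.813] F [-0.5 -0.5 -0.1] open 78.2 q [-0.95  0.14 -0.26  1.16  0.    1.89]
```

Emit:
servo_tool(
  translation=[
    [0.05,-0.05,0],
    [0.15,-0.15,0],
    [0.25,-0.25,0],
    [0.37,-0.36,0],
    [0.5,-0.48,0],
    [0.62,-0.6,0],
    [0.74,-0.7,0],
    [0.84,-0.8,0],
    [0.92,-0.88,0],
    [1,-0.95,0],
  ],
  spin=[0,0,0,0,0,0,0,0,0,0],
  hand=[78,78,78,78,78,78,78,78,78,78],
)

```text
clock: 2.6
tool_pos: [0.3635, -0.2947, 0.2313]
orientation: [0.989, 0.149, -0.0, 0.0]
contact_force: [0.7, -0.1, 0.9]
opening: 0.078
finger_force: 0.0
```

Emit:
servo_tool(
  translation=[
    [0.1,-0.1,0],
    [0.2,-0.19,0],
    [0.3,-0.28,0],
    [0.4,-0.37,0],
    [0.5,-0.46,0],
    [0.6,-0.55,0],
    [0.7,-0.64,0],
    [0.8,-0.74,0],
    [0.9,-0.85,0],
    [1,-0.95,0],
  ],
  spin=[0,0,0,0,0,0,0,0,0,0],
  hand=[78,78,78,78,78,78,78,78,78,78],
)

```text
clock: 3.85
tool_pos: [0.4312, -0.1742, 0.2313]
orientation: [0.989, 0.149, 0.0, -0.0]
contact_force: [0.0, -0.1, 0.5]
opening: 0.0779
finger_force: 0.0
```

Emit:
servo_tool(
  translation=[
    [0.1,-0.07,0.1],
    [0.2,-0.14,0.2],
    [0.3,-0.2,0.3],
    [0.37,-0.26,0.45],
    [0.41,-0.3,0.6],
    [0.43,-0.32,0.7],
    [0.43,-0.33,0.75],
    [0.43,-0.33,0.81],
    [0.43,-0.33,0.81],
    [0.43,-0.33,0.81],
  ],
  spin=[0,0,0,0,0,0,0,0,0,0],
  hand=[78,78,78,78,78,78,78,78,78,78],
)

```text
clock: 5.1
tool_pos: [0.4625, -0.1312, 0.1507]
orientation: [0.989, 0.148, 0.0, 0.0]
contact_force: [0.5, -0.0, 0.5]
opening: 0.0781
finger_force: 0.0
```

```bash
python3 go.py .4629 -.1303 .037
```

```text
t 5.1 tcp [ 0.4625 -0.1312  0.1507] head 17.08 need(0.1m) [ 0.006 -0.008  1.137] F [ 0.5  0.2 -0.5] open 78.1 q [-0.28  0.14 -0.46  0.97 -0.    2.57]
```

Emit:
servo_tool(
  translation=[
    [0,0,0.1],
    [0,-0.01,0.25],
    [0,-0.01,0.4],
    [0,-0.01,0.55],
    [0,-0.01,0.7],
    [0,-0.01,0.8],
    [0,-0.01,0.9],
    [0,-0.01,1],
    [0,-0.01,1],
    [0,-0.01,1],
  ],
  spin=[0,0,0,0,0,0,0,0,0,0],
  hand=[78,78,78,78,78,78,78,78,78,78],
)

```text
clock: 6.35
tool_pos: [0.4622, -0.1301, 0.0506]
orientation: [0.989, 0.149, 0.0, 0.0]
contact_force: [-0.2, -0.1, -0.5]
opening: 0.0779
finger_force: 0.0
```

Emit:
servo_tool(
  translation=[
    [0,0,0.06],
    [0,0,0.13],
    [0,0,0.13],
    [0,0,0.13],
    [0,0,0.13],
    [0,0,0.13],
    [0,0,0.13],
    [0,0,0.13],
    [0,0,0.13],
    [0,0,0.13],
  ],
  spin=[0,0,0,0,0,0,0,0,0,0],
  hand=[78,78,78,70,64,60,55,55,55,55],
)

```text
clock: 7.6
tool_pos: [0.4622, -0.1302, 0.038]
orientation: [0.989, 0.149, 0.0, 0.0]
contact_force: [-2.7, 1.0, 5.9]
opening: 0.0601
finger_force: 59.8
```

```bash
python3 go.py .6685 .0984 .2
```

```text
t 7.6 tcp [ 0.4622 -0.1302  0.038 ] head 17.08 need(0.1m) [ 2.644 -1.578 -1.62 ] F [-2.3 -1.7 -5.9] open 60.1 q [-0.27  0.26 -0.6   0.71 -0.    2.57]
```

Emit:
servo_tool(
  translation=[
    [0,0,-0.08],
    [0,0,-0.18],
    [0,0,-0.3],
    [0.04,0,-0.42],
    [0.1,0,-0.54],
    [0.18,0,-0.66],
    [0.28,0,-0.77],
    [0.4,-0.05,-0.87],
    [0.5,-0.12,-0.95],
    [0.6,-0.2,-1],
  ],
  spin=[0,0,0,0,0,0,0,0,0,0],
  hand=[55,55,55,55,55,55,55,55,55,55],
)

```text
clock: 8.85
tool_pos: [0.514, -0.0924, 0.1377]
orientation: [0.989, 0.149, 0.0, -0.0]
contact_force: [-0.7, 0.1, -1.1]
opening: 0.0598
finger_force: 61.1
```

Emit:
servo_tool(
  translation=[
    [0.1,-0.08,-0.06],
    [0.2,-0.16,-0.12],
    [0.3,-0.24,-0.2],
    [0.4,-0.32,-0.3],
    [0.5,-0.4,-0.4],
    [0.6,-0.48,-0.5],
    [0.7,-0.56,-0.57],
    [0.8,-0.64,-0.61],
    [0.88,-0.7,-0.62],
    [0.95,-0.75,-0.62],
  ],
  spin=[0,0,0,0,0,0,0,0,0,0],
  hand=[55,55,55,55,55,55,55,55,55,55],
)

```text
clock: 10.1
tool_pos: [0.5824, 0.0069, 0.199]
orientation: [0.989, 0.149, -0.0, -0.0]
contact_force: [-0.3, -1.1, -0.4]
opening: 0.0598
finger_force: 61.1
```

Emit:
servo_tool(
  translation=[
    [0.1,-0.07,0],
    [0.2,-0.14,0],
    [0.31,-0.21,0],
    [0.42,-0.28,0],
    [0.54,-0.36,0],
    [0.65,-0.44,0],
    [0.75,-0.52,0],
    [0.84,-0.58,0],
    [0.91,-0.63,0],
    [0.91,-0.63,0],
  ],
  spin=[0,0,0,0,0,0,0,0,0,0],
  hand=[55,55,55,55,55,55,55,55,55,55],
)

```text
clock: 11.35
tool_pos: [0.6509, 0.0938, 0.1991]
orientation: [0.989, 0.149, -0.0, 0.0]
contact_force: [-0.5, 0.4, -1.8]
opening: 0.0596
finger_force: 61.1
```

```bash
python3 go.py .6513 .0931 .144; python3 - <<'E'
from h import *
P=[cloud(n) for n in("scene","top")]
a=P[0][0][120:280,260:440];b=P[1][0][80:220,180:340]
im=np.hstack([cv2.resize(a,(400,356)),cv2.resize(b,(400,356))]);cv2.imwrite('pics/b1.png',im[...,::-1])
for (p,w),bx in zip(P,((280,350,140,250),(250,330,90,190))):
    Q=box(w,*bx);Q=Q[np.isfinite(Q[:,2])]
    print(Q[:,2].max())
    r=np.array([.6685,.0984,.072]);U=np.array([.956,.293,0]);Y=np.array([-.293,.956,0])
    q=(Q-r)@np.c_[U,Y,[0,0,1]]
    m=(abs(q[:,1])<.04)&(abs(q[:,0])<.06)&(q[:,2]>.09)&(q[:,2]<.165)
    print(circ(q[m],.03),m.sum(),np.ptp(q[m],axis=0))
E
```

```text
t 11.35 tcp [0.6509 0.0938 0.1991] head 17.12 need(0.1m) [0.001 0.007 0.551] F [-0.4 -0.6  1.8] open 59.6 q [ 0.14  0.44  0.06  1.19 -0.    2.99]
0.37771005770321847
(array([-0.01800666,  0.00148466]), np.float64(0.002409519875037642)) 793 [0.0319713  0.07964482 0.07474808]
0.7581547317366685h.py:16: RuntimeWarning: Mean of empty slice.
  s=least_squares(lambda c:np.hypot(P[:,0]-c[0],P[:,1]-c[1])-r,P.mean(0)[:2]+0,loss='soft_l1',f_scale=.002)
  ret = um.true_divide(
Traceback (most recent call last):
  File "h.py", line 16, in circ
    s=least_squares(lambda c:np.hypot(P[:,0]-c[0],P[:,1]-c[1])-r,P.mean(0)[:2]+0,loss='soft_l1',f_scale=.002)
ValueError: Initial guess is outside of provided bounds
```

View pics/b1.png

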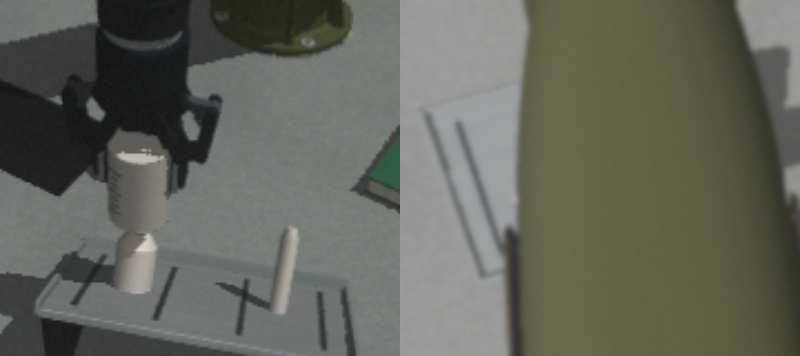

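The picture shows the beaker (140,190 in the left half) held upright right above the thick peg (137,262), with the slim peg free at (285,270). Next I lower it over the tip.

Emit:
servo_tool(
  translation=[
    [0,0.005,0.08],
    [0,0.005,0.16],
    [0,0.005,0.24],
    [0,0.005,0.32],
    [0,0.005,0.38],
    [0,0.005,0.43],
    [0,0.005,0.47],
    [0,0.005,0.51],
    [0,0.005,0.55],
    [0,0.005,0.55],
  ],
  spin=[0,0,0,0,0,0,0,0,0,0],
  hand=[55,55,55,55,55,55,55,55,55,55],
)

```text
clock: 12.7
tool_pos: [0.6506, 0.0928, 0.1439]
orientation: [0.989, 0.149, -0.0, 0.0]
contact_force: [-0.0, -0.8, -0.4]
opening: 0.0597
finger_force: 61.1
```

```bash
python3 go.py .6513 .0931 .144
```

```text
t 12.7 tcp [0.6506 0.0928 0.1439] head 17.09 need(0.1m) [ 0.008 -0.001 -0.001] F [-0.2  0.8  0.4] open 59.7 q [ 0.14  0.46 -0.03  1.08 -0.    2.99]
```

Emit:
servo_tool(
  translation=[
    [-0.03,0,0],
    [-0.07,0,0],
    [-0.11,0,0.01],
    [-0.15,0,0.02],
    [-0.19,0,0.03],
    [-0.23,0,0.04],
    [-0.27,0,0.05],
    [-0.31,0,0.05],
    [-0.35,0,0.05],
    [-0.35,0,0.05],
  ],
  spin=[0,0,0,0,0,0,0,0,0,0],
  hand=[55,55,55,55,55,55,55,55,55,55],
)

```text
clock: 13.95
tool_pos: [0.6229, 0.0839, 0.1427]
orientation: [0.989, 0.149, 0.006, -0.001]
contact_force: [10.0, 3.0, 3.1]
opening: 0.0595
finger_force: 63.2
```

```bash
cat > ax.py <<'E'
import sys
from h import *
# axis of held vessel in board coordinates (scene view): U uphill, Y level, z
def ax(r,root,bx,name,r0,zr):
    p,w=cloud("scene"); u0,u1,v0,v1=bx
    Q=w[v0:v1,u0:u1].reshape(-1,3);C=p[v0:v1,u0:u1].reshape(-1,3).astype(int)
    U=np.array([.956,.293,0]);Y=np.array([-.293,.956,0])
    q=(Q-np.array(root))@np.c_[U,Y,[0,0,1]]
    m=np.isfinite(q[:,2])&(C.min(1)>95)&(C.max(1)-C.min(1)<45)&(abs(q[:,1])<r+.006)&(abs(q[:,0])<.12)&(q[:,2]>zr[0])&(q[:,2]<zr[1])
    q=q[m]
    def f(s):
        d=np.array([np.sin(s[2]),np.sin(s[3]),0]);d[2]=np.sqrt(1-d@d)
        v=q-np.array([s[0],s[1],r0]); return np.linalg.norm(v-np.outer(v@d,d),axis=1)-r
    s=least_squares(f,[-.03,0,-.3,0],loss='soft_l1',f_scale=.001).x
    e=np.abs(f(s)); print(len(q),'axis at z',r0,':',s[:2].round(4),'lean low deg',-np.degrees(s[2]).round(1),'side',np.degrees(s[3]).round(1),'med err',np.median(e).round(4),'zrange',q[:,2].min().round(3),q[:,2].max().round(3))
    a=cv2.resize(p[v0:v1,u0:u1],None,fx=3,fy=3); cv2.imwrite(f'pics/{name}.png',a[...,::-1])
E
python3 go.py .6513 .0931 .144; python3 -c "
from ax import ax
ax(.03,[.6685,.0984,.072],(265,365,120,270),'b2',.09,(.06,.125))"
```

```text
t 13.95 tcp [0.6229 0.0839 0.1427] head 17.11 need(0.1m) [ 0.299 -0.005 -0.009] F [10.5  0.  -3. ] open 59.5 q [ 0.13  0.4  -0.13  1.03  0.    2.98]
519 axis at z 0.09 : [-0.0436  0.0003] lean low deg 16.7 side -0.6 med err 0.0007 zrange 0.06 0.125
```

View pics/b2.png

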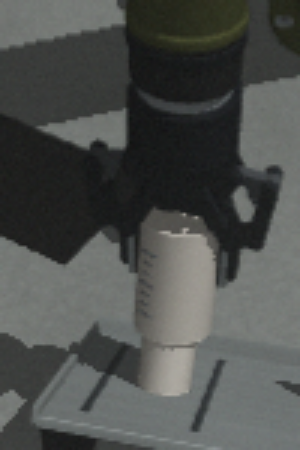

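The beaker (175,285) has swung to about 17° of lean on the peg, with only 10 N of force. I continue down, biased to the low side.

Emit:
servo_tool(
  translation=[
    [-0.02,0,0.02],
    [-0.04,0,0.04],
    [-0.05,0,0.06],
    [-0.05,0,0.08],
    [-0.04,0,0.1],
    [-0.03,0,0.12],
    [-0.02,0,0.14],
    [-0.01,0,0.16],
    [0,0,0.18],
    [0,0,0.18],
  ],
  spin=[0,0,0,0,0,0,0,0,0,0],
  hand=[55,55,55,55,55,55,55,55,55,55],
)

```text
clock: 15.25
tool_pos: [0.6228, 0.0835, 0.125]
orientation: [0.989, 0.149, 0.006, -0.0]
contact_force: [8.2, 1.6, 6.9]
opening: 0.06
finger_force: 61.7
```

```bash
python3 go.py .642 .0903 .098; python3 -c "
from ax import ax
ax(.03,[.6685,.0984,.072],(265,365,120,270),'b3',.08,(.04,.105))"
```

```text
t 15.25 tcp [0.6228 0.0835 0.125 ] head 17.09 need(0.1m) [ 0.201 -0.009  0.272] F [ 8.4  0.9 -6.8] open 60.0 q [ 0.13  0.41 -0.15  0.99  0.    2.98]
659 axis at z 0.08 : [-0.046   0.0008] lean low deg 26.8 side 2.1 med err 0.0009 zrange 0.04 0.105
```

Emit:
servo_tool(
  translation=[
    [0.03,0,0.03],
    [0.05,0,0.06],
    [0.07,0,0.09],
    [0.09,0,0.12],
    [0.11,0,0.15],
    [0.13,0,0.18],
    [0.15,0,0.21],
    [0.16,0,0.23],
    [0.17,0,0.25],
    [0.17,0,0.25],
  ],
  spin=[0,0,0,0,0,0,0,0,0,0],
  hand=[55,55,55,55,55,55,55,55,55,55],
)

```text
clock: 16.55
tool_pos: [0.6364, 0.088, 0.0996]
orientation: [0.989, 0.149, 0.003, -0.0]
contact_force: [1.7, 0.1, 10.9]
opening: 0.0599
finger_force: 62.1
```

```bash
python3 go.py .642 .0903 .098; python3 -c "
from ax import ax
ax(.03,[.6685,.0984,.072],(265,365,120,270),'b4',.05,(.015,.08))"
```

```text
t 16.55 tcp [0.6364 0.088  0.0996] head 17.09 need(0.1m) [ 0.061 -0.006  0.016] F [  1.7   0.4 -10.9] open 59.9 q [ 0.14  0.46 -0.14  0.96  0.    2.98]
1059 axis at z 0.05 : [-0.0388 -0.0061] lean low deg 71.0 side -0.7 med err 0.007 zrange 0.015 0.08
```

View pics/b4.png

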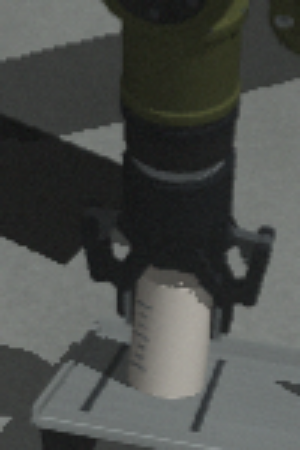

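The beaker (172,340) is down over the peg with 11 N of contact. Next I centre it, press lightly and check.

Emit:
servo_tool(
  translation=[
    [0.01,0,0],
    [0.02,0,0],
    [0.03,0,0],
    [0.04,0,0],
    [0.05,0,0],
    [0.05,0,0.01],
    [0.05,0,0.02],
    [0.05,0,0.03],
    [0.05,0,0.03],
    [0.05,0,0.03],
  ],
  spin=[0,0,0,0,0,0,0,0,0,0],
  hand=[55,55,55,55,55,55,55,55,55,55],
)

```text
clock: 17.85
tool_pos: [0.6351, 0.0876, 0.097]
orientation: [0.989, 0.148, -0.002, 0.001]
contact_force: [-20.5, -6.4, 29.9]
opening: 0.0601
finger_force: 61.9
```

```bash
python3 go.py .642 .0903 .098; python3 -c "
from ax import ax
ax(.03,[.6685,.0984,.072],(265,365,120,270),'b5',.05,(.04,.08))"
```

```text
t 17.85 tcp [0.6351 0.0876 0.097 ] head 17.07 need(0.1m) [ 0.073 -0.006 -0.01 ] F [-21.6   0.1 -29.9] open 60.1 q [ 0.14  0.47 -0.13  0.97 -0.    2.98]
388 axis at z 0.05 : [-0.0541  0.0023] lean low deg 71.8 side 6.8 med err 0.0058 zrange 0.04 0.08
```

Emit:
servo_tool(
  translation=[
    [-0.03,0,-0.01],
    [-0.05,0,-0.02],
    [-0.05,0,-0.02],
    [-0.05,0,-0.02],
    [-0.05,0,-0.02],
    [-0.05,0,-0.02],
    [-0.05,0,-0.02],
    [-0.05,0,-0.02],
    [-0.05,0,-0.02],
    [-0.05,0,-0.02],
  ],
  spin=[0,0,0,0,0,0,0,0,0,0],
  hand=[55,55,62,65,68,72,76,80,80,80],
)

```text
clock: 19.15
tool_pos: [0.6336, 0.0875, 0.0953]
orientation: [0.989, 0.149, -0.0, 0.0]
contact_force: [-0.2, 0.2, -0.2]
opening: 0.08
finger_force: 0.0
```

```bash
python3 go.py .4746 -.282 .22; python3 -c "
from ax import ax
ax(.03,[.6685,.0984,.072],(265,365,120,270),'b6',.05,(.03,.1))"
```

```text
t 19.15 tcp [0.6336 0.0875 0.0953] head 17.09 need(0.1m) [-2.606  3.065 -1.247] F [-0.1 -0.3  0.2] open 80.0 q [ 0.14  0.47 -0.14  0.96 -0.    2.98]
801 axis at z 0.05 : [-0.0458 -0.0037] lean low deg 71.4 side 0.0 med err 0.0066 zrange 0.03 0.091
```

View pics/b6.png

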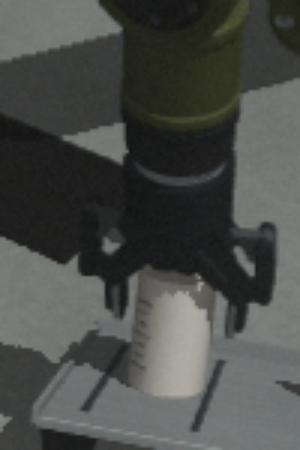

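The beaker (172,335) stands free between the open fingers and on the peg. I retreat straight up, then move away.

Emit:
servo_tool(
  translation=[
    [0,0,-0.06],
    [0,0,-0.15],
    [0,0,-0.26],
    [0,0,-0.38],
    [0,0,-0.5],
    [0,0,-0.62],
    [0,0,-0.74],
    [0,0,-0.85],
    [0,0,-0.94],
    [0,0,-1],
  ],
  spin=[0,0,0,0,0,0,0,0,0,0],
  hand=[80,80,80,80,80,80,80,80,80,80],
)

```text
clock: 20.45
tool_pos: [0.6337, 0.0875, 0.1959]
orientation: [0.989, 0.149, 0.0, 0.0]
contact_force: [-0.0, 0.5, -0.8]
opening: 0.0799
finger_force: 0.0
```

Emit:
servo_tool(
  translation=[
    [-0.08,0.05,-0.1],
    [-0.2,0.1,-0.2],
    [-0.3,0.2,-0.25],
    [-0.4,0.3,-0.25],
    [-0.5,0.45,-0.25],
    [-0.6,0.6,-0.25],
    [-0.7,0.7,-0.25],
    [-0.8,0.8,-0.25],
    [-0.9,0.9,-0.25],
    [-1,1,-0.25],
  ],
  spin=[-0.1,-0.2,-0.3,-0.4,-0.5,-0.6,-0.7,-0.8,-0.9,-1],
  hand=[80,75,70,66,60,60,60,60,60,60],
)

```text
clock: 21.7
tool_pos: [0.567, -0.0378, 0.2202]
orientation: [0.592, 0.806, -0.0, -0.0]
contact_force: [0.2, 0.1, 0.2]
opening: 0.06
finger_force: 0.0
```

```bash
python3 go.py .4746 -.282 .22; python3 -c "
from ax import ax
ax(.03,[.6685,.0984,.072],(265,365,180,270),'b7',.05,(.03,.1))
from h import *
for n in('scene','top'):
    p,w=cloud(n); b=(300,350,200,270) if n=='scene' else (255,330,90,190)
    Q=box(w,*b);q=(Q-[.6685,.0984,.072])@np.c_[[.956*.883,.293*.883,.4695],[-.293,.956,0],[-.956*.4695,-.293*.4695,.883]]
    q=q[np.isfinite(q[:,2])&(np.hypot(q[:,0],q[:,1])<.045)]
    T=q[q[:,2]>.08]; m=(q[:,2]>.012)&(q[:,2]<.078)
    print(n,'top n-height',np.percentile(T[:,2],[5,50,95]),T.mean(0),len(T),circ(q[m],.03),m.sum())
    if len(T)>30:
        nn=np.linalg.svd(T-T.mean(0))[2][2]; print('cap normal vs peg',np.degrees(nn*np.sign(nn[2])).round(1))
"
```

```text
t 21.7 tcp [ 0.567  -0.0378  0.2202] head 107.39 need(0.1m) [-2.054e+00 -1.612e+00  2.000e-03] F [ 0.1  0.2 -0.2] open 60.0 q [-0.07  0.26 -0.15  1.17  0.    1.2 ]
1043 axis at z 0.05 : [-0.0361 -0.0014] lean low deg 70.1 side 2.3 med err 0.007 zrange 0.03 0.091
scene top n-height [0.08151961 0.08929911 0.09030351] [0.00428873 0.00225706 0.08778938] 269 (array([-0.00602083,  0.00043698]), np.float64(0.0010889252550879151)) 730
cap normal vs peg [ 5.1  1.2 57.1]
top top n-height [0.08608328 0.0899749  0.09332895] [-0.00350549  0.00045803  0.08987558] 521 (array([-0.00482837,  0.00010967]), np.float64(0.0004726167401595742)) 144
cap normal vs peg [ 0.5 -0.  57.3]
```

The beaker is home: its cap sits 90 mm out along the peg and its lean is within about 0.5° of the peg's. On to the cylinder.

Emit:
servo_tool(
  translation=[
    [-0.1,-0.08,0],
    [-0.2,-0.16,0],
    [-0.3,-0.24,0],
    [-0.4,-0.32,0],
    [-0.5,-0.4,0],
    [-0.6,-0.48,0],
    [-0.7,-0.56,0],
    [-0.8,-0.64,0],
    [-0.9,-0.72,0],
    [-1,-0.8,0],
  ],
  spin=[-0.1,-0.2,-0.3,-0.4,-0.5,-0.6,-0.7,-0.8,-0.9,-0.996],
  hand=[60,60,60,60,60,60,60,60,60,60],
)

```text
clock: 23.1
tool_pos: [0.5206, -0.1563, 0.2203]
orientation: [-0.147, 0.989, 0.0, 0.0]
contact_force: [0.3, -0.0, 0.1]
opening: 0.0599
finger_force: 0.0
```

```bash
python3 go.py .4746 -.282 .18
```

```text
t 23.1 tcp [ 0.5206 -0.1563  0.2203] head -163.13 need(0.1m) [ 0.805 -1.069  0.402] F [-0.3 -0.1 -0.1] open 59.9 q [-0.29  0.21 -0.2   1.15  0.   -0.59]
```

Emit:
servo_tool(
  translation=[
    [0.08,-0.1,0],
    [0.18,-0.22,0],
    [0.3,-0.36,0],
    [0.42,-0.5,0],
    [0.53,-0.64,0],
    [0.63,-0.77,0],
    [0.71,-0.88,0],
    [0.77,-0.95,0],
    [0.8,-1,0],
    [0.805,-1,0],
  ],
  spin=[0,0,0,0,0,0,0,0,0,0],
  hand=[60,60,60,60,60,60,60,60,60,60],
)

```text
clock: 24.35
tool_pos: [0.472, -0.2756, 0.2203]
orientation: [-0.145, 0.989, 0.0, 0.0]
contact_force: [-0.2, 0.5, 0.4]
opening: 0.0604
finger_force: 0.0
```

Emit:
servo_tool(
  translation=[
    [0,-0.04,0],
    [0,-0.07,0],
    [0,-0.07,0.1],
    [0,-0.07,0.2],
    [0,-0.07,0.32],
    [0,-0.07,0.44],
    [0,-0.07,0.55],
    [0,-0.07,0.64],
    [0,-0.07,0.7],
    [0,-0.07,0.7],
  ],
  spin=[0,0,0,0,0,0,0,0,0,0],
  hand=[60,60,60,60,60,60,60,60,60,60],
)

```text
clock: 25.6
tool_pos: [0.4738, -0.282, 0.1499]
orientation: [-0.145, 0.989, 0.0, -0.0]
contact_force: [-0.2, -0.1, 0.5]
opening: 0.0601
finger_force: 0.0
```

```bash
python3 go.py .4746 -.282 .098
```

```text
t 25.6 tcp [ 0.4738 -0.282   0.1499] head -163.27 need(0.1m) [-0.008 -0.002  0.519] F [ 0.3 -0.  -0.5] open 60.1 q [-0.54  0.27 -0.3   1.01  0.   -0.83]
```

Emit:
servo_tool(
  translation=[
    [-0.01,0,0.1],
    [-0.01,0,0.22],
    [-0.01,0,0.35],
    [-0.01,0,0.46],
    [-0.01,0,0.52],
    [-0.01,0,0.52],
    [-0.01,0,0.52],
    [-0.01,0,0.52],
    [-0.01,0,0.52],
    [-0.01,0,0.52],
  ],
  spin=[-0.003,-0.003,-0.003,-0.003,-0.003,-0.003,-0.003,-0.003,-0.003,-0.003],
  hand=[60,60,60,60,60,55,45,35,30,30],
)

```text
clock: 26.85
tool_pos: [0.4755, -0.2822, 0.099]
orientation: [-0.148, 0.989, -0.0, 0.001]
contact_force: [-0.7, 0.5, 5.3]
opening: 0.0338
finger_force: 60.0
```

Emit:
servo_tool(
  translation=[
    [0,0,0],
    [0,0,0],
    [0,0,-0.05],
    [0,0,-0.15],
    [0,0,-0.28],
    [0,0,-0.42],
    [0,0,-0.57],
    [0,0,-0.72],
    [0,0,-0.87],
    [0,0,-1],
  ],
  spin=[0,0,0,0,0,0,0,0,0,0],
  hand=[30,30,30,30,30,30,30,30,30,30],
)

```text
clock: 28.1
tool_pos: [0.4752, -0.282, 0.1995]
orientation: [-0.148, 0.989, -0.0, 0.0]
contact_force: [-0.1, -0.7, -0.1]
opening: 0.0341
finger_force: 59.7
```

```bash
python3 go.py .6245 .2419 .26
```

```text
t 28.1 tcp [ 0.4752 -0.282   0.1995] head -163.0 need(0.1m) [-2.96   4.573 -0.606] F [ 0.3 -0.6  0.1] open 34.1 q [-0.54  0.24 -0.22  1.11 -0.   -0.83]
```

Emit:
servo_tool(
  translation=[
    [-0.02,0.05,-0.1],
    [-0.05,0.13,-0.2],
    [-0.08,0.22,-0.3],
    [-0.11,0.32,-0.4],
    [-0.15,0.43,-0.5],
    [-0.2,0.54,-0.6],
    [-0.25,0.65,-0.7],
    [-0.3,0.75,-0.75],
    [-0.35,0.85,-0.75],
    [-0.4,0.95,-0.75],
  ],
  spin=[0,0,0,0,0,0,0,0,0,0],
  hand=[30,30,30,30,30,30,30,30,30,30],
)

```text
clock: 29.35
tool_pos: [0.4854, -0.1785, 0.2729]
orientation: [-0.148, 0.989, 0.0, -0.0]
contact_force: [-0.5, 0.5, -0.5]
opening: 0.0341
finger_force: 59.7
```

Emit:
servo_tool(
  translation=[
    [-0.05,0.1,0],
    [-0.1,0.2,0],
    [-0.15,0.3,0],
    [-0.2,0.4,0],
    [-0.25,0.5,0],
    [-0.3,0.6,0],
    [-0.35,0.7,0],
    [-0.4,0.8,0],
    [-0.45,0.9,0],
    [-0.5,1,0],
  ],
  spin=[0,0,0,0,0,0,0,0,0,0],
  hand=[30,30,30,30,30,30,30,30,30,30],
)

```text
clock: 30.6
tool_pos: [0.5042, -0.0684, 0.2733]
orientation: [-0.148, 0.989, 0.0, 0.0]
contact_force: [0.1, -0.2, -0.6]
opening: 0.0339
finger_force: 59.7
```

Emit:
servo_tool(
  translation=[
    [-0.05,0.1,0],
    [-0.1,0.2,0],
    [-0.15,0.3,0],
    [-0.2,0.4,0],
    [-0.25,0.5,0],
    [-0.3,0.6,0],
    [-0.35,0.7,0],
    [-0.4,0.8,0],
    [-0.45,0.9,0],
    [-0.5,1,0],
  ],
  spin=[0,0,0,0,0,0,0,0,0,0],
  hand=[30,30,30,30,30,30,30,30,30,30],
)

```text
clock: 31.85
tool_pos: [0.5227, 0.0419, 0.2733]
orientation: [-0.148, 0.989, -0.0, -0.0]
contact_force: [-0.0, -0.4, -0.4]
opening: 0.0338
finger_force: 59.7
```

Emit:
servo_tool(
  translation=[
    [-0.06,0.1,0],
    [-0.12,0.2,0],
    [-0.18,0.3,0],
    [-0.24,0.4,0],
    [-0.3,0.5,0],
    [-0.36,0.6,0],
    [-0.42,0.7,0],
    [-0.48,0.8,0],
    [-0.54,0.9,0],
    [-0.6,1,0],
  ],
  spin=[0,0,0,0,0,0,0,0,0,0],
  hand=[30,30,30,30,30,30,30,30,30,30],
)

```text
clock: 33.1
tool_pos: [0.5509, 0.1551, 0.2733]
orientation: [-0.148, 0.989, 0.0, -0.0]
contact_force: [-0.5, 0.8, -1.2]
opening: 0.0338
finger_force: 59.7
```

Emit:
servo_tool(
  translation=[
    [-0.07,0.09,0],
    [-0.14,0.18,0],
    [-0.22,0.26,0],
    [-0.3,0.34,0],
    [-0.38,0.42,0],
    [-0.46,0.49,0],
    [-0.53,0.55,0],
    [-0.58,0.6,0],
    [-0.61,0.62,0],
    [-0.61,0.62,0],
  ],
  spin=[0,0,0,0,0,0,0,0,0,0],
  hand=[30,30,30,30,30,30,30,30,30,30],
)

```text
clock: 34.35
tool_pos: [0.591, 0.2315, 0.2732]
orientation: [-0.148, 0.989, -0.0, -0.0]
contact_force: [-0.5, 0.3, -0.4]
opening: 0.0338
finger_force: 59.7
```

```bash
python3 go.py .5912 .2317 .229; python3 -c "
from ax import ax
ax(.018,[.6245,.2419,.072],(330,450,120,280),'c1',.15,(.105,.185))"
```

```text
t 34.35 tcp [0.591  0.2315 0.2732] head -163.0 need(0.1m) [-0.002  0.001  0.442] F [0.4 0.4 0.4] open 33.8 q [ 0.37  0.37  0.13  1.33 -0.    0.08]
221 axis at z 0.15 : [-0.036   0.0009] lean low deg 0.1 side -0.1 med err 0.0005 zrange 0.106 0.184
```

View pics/c1.png

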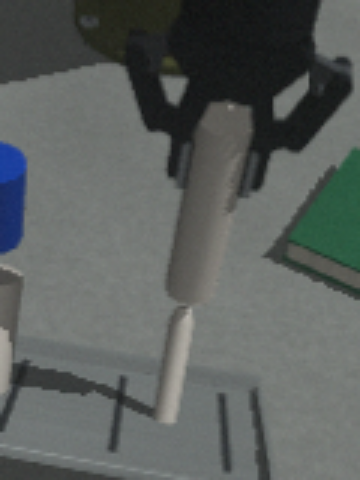

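The cylinder (200,240) is upright with its mouth right over the slim peg's tip (183,310). Next I lower it over the tip.

Emit:
servo_tool(
  translation=[
    [-0.01,0,0.05],
    [-0.01,0,0.1],
    [-0.01,0,0.15],
    [-0.01,0,0.2],
    [-0.01,0,0.25],
    [-0.01,0,0.3],
    [-0.01,0,0.34],
    [-0.01,0,0.38],
    [-0.01,0,0.42],
    [-0.01,0,0.42],
  ],
  spin=[0,0,0,0,0,0,0,0,0,0],
  hand=[30,30,30,30,30,30,30,30,30,30],
)

```text
clock: 35.65
tool_pos: [0.5917, 0.2317, 0.2309]
orientation: [-0.148, 0.989, -0.0, -0.0]
contact_force: [-0.1, 0.1, 0.1]
opening: 0.0337
finger_force: 59.7
```

Emit:
servo_tool(
  translation=[
    [0.04,0,0],
    [0.08,0,0.01],
    [0.13,0,0.03],
    [0.18,0,0.04],
    [0.23,0,0.06],
    [0.28,0,0.08],
    [0.33,0,0.1],
    [0.38,0,0.12],
    [0.42,0,0.13],
    [0.42,0,0.13],
  ],
  spin=[0,0,0,0,0,0,0,0,0,0],
  hand=[30,30,30,30,30,30,30,30,30,30],
)

```text
clock: 36.9
tool_pos: [0.5509, 0.2192, 0.2176]
orientation: [-0.148, 0.989, -0.0, -0.001]
contact_force: [2.0, 0.5, 0.9]
opening: 0.0337
finger_force: 56.1
```

```bash
python3 go.py .5912 .2317 .229; python3 -c "
from ax import ax
ax(.018,[.6245,.2419,.072],(330,450,120,280),'c2',.12,(.07,.15))"
```

```text
t 36.9 tcp [0.5509 0.2192 0.2176] head -163.0 need(0.1m) [-0.421  0.002 -0.115] F [-2.  -0.1 -0.9] open 33.7 q [ 0.38  0.31 -0.09  1.18  0.    0.08]
428 axis at z 0.12 : [-0.0253  0.0112] lean low deg 19.9 side 3.5 med err 0.0021 zrange 0.07 0.15
```

View pics/c2.png

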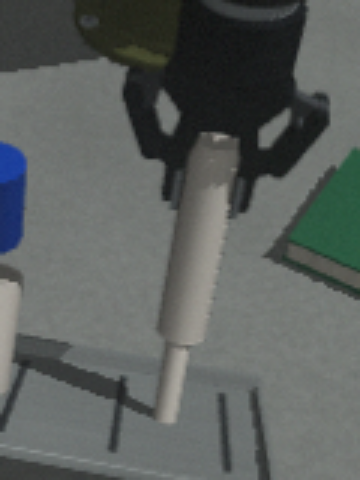

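The cylinder (195,270) is over the tip and leaning with it, at only 2 N.

Emit:
servo_tool(
  translation=[
    [0.04,0,0.01],
    [0.07,0,0.03],
    [0.09,0,0.05],
    [0.09,0,0.07],
    [0.09,0,0.09],
    [0.09,0,0.11],
    [0.08,0,0.13],
    [0.08,0,0.15],
    [0.07,0,0.17],
    [0.07,0,0.17],
  ],
  spin=[0,0,0,0,0,0,0,0,0,0],
  hand=[30,30,30,30,30,30,30,30,30,30],
)

```text
clock: 38.2
tool_pos: [0.545, 0.2174, 0.2008]
orientation: [-0.148, 0.989, -0.0, -0.0]
contact_force: [3.0, 1.1, 1.4]
opening: 0.0341
finger_force: 56.1
```

```bash
cat > cy.py <<'E'
from h import *
def cyl(lo,hi,b=(335,430,130,270)):
    p,w=cloud('scene'); Q=box(w,*b);C=box(p,*b).astype(int)
    q=(Q-[.6245,.2419,.072])@np.c_[[.956*.883,.293*.883,.4695],[-.293,.956,0],[-.956*.4695,-.293*.4695,.883]]
    k=np.isfinite(q[:,2])&(C.min(1)>90)&(C.max(1)-C.min(1)<40)&(np.hypot(q[:,0],q[:,1])<.03);q=q[k]
    for a in np.arange(lo,hi,.02):
        m=(q[:,2]>a)&(q[:,2]<a+.02)
        if m.sum()>15: print('s',a.round(3),*[np.round(v,4) for v in circ(q[m],.018)],m.sum())
    T=q[q[:,2]>hi]; print('top s',np.percentile(q[:,2],99).round(4))
    return q
E
python3 go.py .57 .22 .153; python3 -c "
from cy import *
cyl(.04,.15)"
```

```text
t 38.2 tcp [0.545  0.2174 0.2008] head -163.0 need(0.1m) [-0.247 -0.048  0.478] F [-3.2  0.2 -1.4] open 34.1 q [ 0.38  0.3  -0.13  1.14  0.    0.08]
s 0.04 [-0.0086  0.0007] 0.0025 71
s 0.06 [-0.0057  0.0009] 0.0012 114
s 0.08 [-0.0044  0.0013] 0.0011 119
s 0.1 [-0.0034  0.0009] 0.001 117
s 0.12 [-0.0023  0.0014] 0.0013 121
s 0.14 [-0.0012  0.0011] 0.0012 121
top s 0.2037
```

Emit:
servo_tool(
  translation=[
    [-0.01,-0.01,0.04],
    [-0.03,-0.01,0.08],
    [-0.05,-0.01,0.13],
    [-0.07,-0.01,0.18],
    [-0.1,-0.01,0.23],
    [-0.12,-0.01,0.28],
    [-0.14,-0.01,0.33],
    [-0.17,-0.01,0.37],
    [-0.19,-0.01,0.4],
    [-0.19,-0.01,0.4],
  ],
  spin=[0,0,0,0,0,0,0,0,0,0],
  hand=[30,30,30,30,30,30,30,30,30,30],
)

```text
clock: 39.5
tool_pos: [0.5632, 0.222, 0.1605]
orientation: [-0.148, 0.989, -0.0, -0.001]
contact_force: [1.3, 1.4, 0.4]
opening: 0.0339
finger_force: 55.3
```

```bash
python3 go.py .5724 .2259 .153; python3 -c "
from cy import *
cyl(.0,.15)"
```

```text
t 39.5 tcp [0.5632 0.222  0.1605] head -163.0 need(0.1m) [-0.1    0.01   0.075] F [-1.7  0.9 -0.4] open 33.9 q [ 0.38  0.36 -0.15  1.07  0.    0.08]
s 0.0 [-0.0068  0.0003] 0.0046 98
s 0.02 [-0.0058  0.0003] 0.0011 112
s 0.04 [-0.0051  0.0003] 0.0011 113
s 0.06 [-0.0042  0.0002] 0.0011 114
s 0.08 [-0.0033 -0.    ] 0.0012 118
s 0.1 [-0.0029  0.0003] 0.0012 113
s 0.12 [-0.002  -0.0002] 0.0013 97
s 0.14 [-0.0011 -0.0003] 0.0023 89
top s 0.1564
```

Emit:
servo_tool(
  translation=[
    [0,0,0.01],
    [-0.01,0,0.02],
    [-0.01,0,0.03],
    [-0.02,0,0.04],
    [-0.02,0,0.05],
    [-0.03,0,0.06],
    [-0.03,0,0.07],
    [-0.04,0,0.08],
    [-0.04,0,0.085],
    [-0.04,0,0.085],
  ],
  spin=[0,0,0,0,0,0,0,0,0,0],
  hand=[30,30,30,30,30,30,30,30,30,30],
)

```text
clock: 40.8
tool_pos: [0.5673, 0.2232, 0.1529]
orientation: [-0.148, 0.989, 0.0, -0.0]
contact_force: [0.1, -0.3, 2.9]
opening: 0.0341
finger_force: 56.1
```

```bash
python3 go.py .5724 .2259 .153; python3 -c "
from cy import *
cyl(.0,.15)"
```

```text
t 40.8 tcp [0.5673 0.2232 0.1529] head -163.0 need(0.1m) [-0.057  0.011 -0.001] F [ 0.  -0.3 -2.9] open 34.1 q [ 0.37  0.37 -0.15  1.05  0.    0.08]
s 0.0 [-0.0058  0.0007] 0.0026 122
s 0.02 [-0.0053  0.0002] 0.0012 112
s 0.04 [-0.0045  0.0005] 0.0012 115
s 0.06 [-0.0038  0.0004] 0.0011 116
s 0.08 [-0.003  0.   ] 0.0012 115
s 0.1 [-0.002   0.0002] 0.0012 111
s 0.12 [-0.0013  0.0002] 0.0012 92
s 0.14 [ 0.0004 -0.0028] 0.0035 49
top s 0.1481
```

Emit:
servo_tool(
  translation=[
    [0.01,0,0.01],
    [0.02,0,0.02],
    [0.03,0,0.03],
    [0.04,0,0.035],
    [0.04,0,0.035],
    [0.04,0,0.035],
    [0.04,0,0.035],
    [0.04,0,0.035],
    [0.04,0,0.035],
    [0.04,0,0.035],
  ],
  spin=[0,0,0,0,0,0,0,0,0,0],
  hand=[30,30,30,30,30,30,30,30,30,30],
)

```text
clock: 42.1
tool_pos: [0.5645, 0.2223, 0.1507]
orientation: [-0.148, 0.989, 0.0, 0.001]
contact_force: [-1.2, 1.0, 9.3]
opening: 0.0339
finger_force: 56.6
```

```bash
python3 go.py .5724 .2259 .153; python3 -c "
from cy import *
cyl(.0,.15)"
```

```text
t 42.1 tcp [0.5645 0.2223 0.1507] head -163.0 need(0.1m) [-0.087  0.011 -0.023] F [ 0.8  1.3 -9.3] open 33.9 q [ 0.38  0.37 -0.16  1.04 -0.    0.08]
s 0.0 [-0.0061  0.0006] 0.0027 122
s 0.02 [-0.0063  0.    ] 0.001 113
s 0.04 [-0.0061  0.0004] 0.001 114
s 0.06 [-0.006   0.0001] 0.001 116
s 0.08 [-0.0055  0.0002] 0.0011 117
s 0.1 [-0.0055 -0.    ] 0.0011 118
s 0.12 [-0.0054 -0.0004] 0.0012 92
s 0.14 [-0.0053 -0.0005] 0.0024 43
top s 0.1472
```

Now it is in line with the peg and seated at 9 N. I relax slightly and release gently, then retreat straight up.

Emit:
servo_tool(
  translation=[
    [0,0,-0.01],
    [0,0,-0.01],
    [0,0,-0.01],
    [0,0,-0.01],
    [0,0,-0.01],
    [0,0,-0.01],
    [0,0,-0.01],
    [0,0,-0.01],
    [0,0,-0.01],
    [0,0,-0.01],
  ],
  spin=[0,0,0,0,0,0,0,0,0,0],
  hand=[34,36,38,42,46,50,55,60,65,65],
)

```text
clock: 43.4
tool_pos: [0.5635, 0.222, 0.1503]
orientation: [-0.148, 0.989, 0.0, -0.0]
contact_force: [0.8, -0.2, -0.7]
opening: 0.0649
finger_force: 0.0
```

Emit:
servo_tool(
  translation=[
    [0,0,-0.06],
    [0,0,-0.15],
    [0,0,-0.26],
    [0,0,-0.38],
    [0,0,-0.5],
    [0,0,-0.62],
    [0,0,-0.74],
    [0,0,-0.85],
    [0,0,-0.94],
    [0,0,-1],
  ],
  spin=[0,0,0,0,0,0,0,0,0,0],
  hand=[65,65,65,65,65,65,65,65,65,65],
)

```text
clock: 44.65
tool_pos: [0.5637, 0.222, 0.2509]
orientation: [-0.148, 0.989, 0.0, 0.0]
contact_force: [-0.6, -0.7, -0.9]
opening: 0.0651
finger_force: 0.0
```

Emit:
servo_tool(
  translation=[
    [0.1,0,-0.05],
    [0.2,0,-0.1],
    [0.3,0,-0.1],
    [0.4,0,-0.1],
    [0.5,0,-0.1],
    [0.6,0,-0.1],
    [0.7,0,-0.1],
    [0.8,0,-0.1],
    [0.9,0,-0.1],
    [1,0,-0.1],
  ],
  spin=[0,0,0,0,0,0,0,0,0,0],
  hand=[65,65,65,65,65,65,65,65,65,65],
)

```text
clock: 45.9
tool_pos: [0.4673, 0.1926, 0.2603]
orientation: [-0.148, 0.989, 0.0, 0.0]
contact_force: [-0.5, 0.5, 1.1]
opening: 0.0648
finger_force: 0.0
```

```bash
python3 go.py .5724 .2259 .153; python3 -c "
from cy import *
q=cyl(.0,.15); p,w=cloud('scene')
cv2.imwrite('pics/end.png',cv2.resize(p[110:310,140:460],(800,500))[...,::-1])"
```

```text
t 45.9 tcp [0.4673 0.1926 0.2603] head -163.0 need(0.1m) [-1.103  0.011  1.073] F [ 0.4  0.6 -1.1] open 64.8 q [ 0.39  0.12 -0.22  1.23  0.    0.09]
s 0.0 [-0.0061  0.0009] 0.0024 120
s 0.02 [-0.0062  0.0001] 0.0011 110
s 0.04 [-0.006  -0.0001] 0.0011 112
s 0.06 [-0.0063  0.0003] 0.0011 112
s 0.08 [-0.0062  0.0001] 0.0011 111
s 0.1 [-0.0064  0.0001] 0.0011 118
s 0.12 [-0.0063 -0.    ] 0.0011 119
s 0.14 [-0.0067 -0.0001] 0.0051 109
top s 0.1501
```

View pics/end.png

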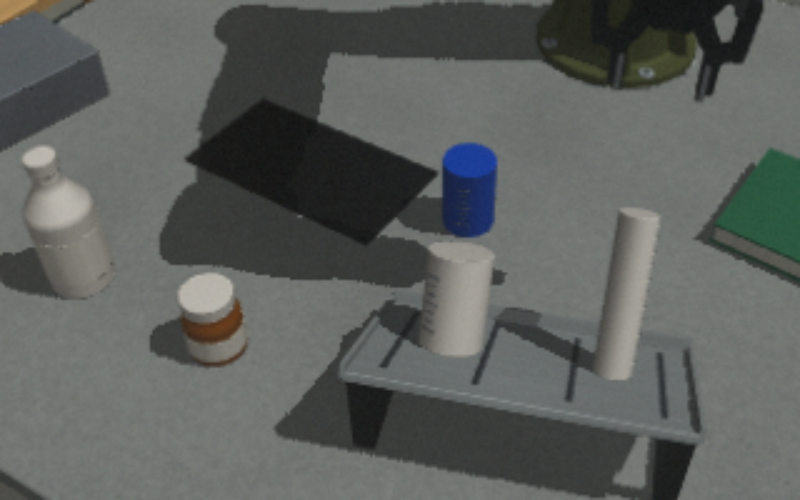

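The beaker (455,300) and cylinder (625,295) both sit home on their pegs. The blue cup, jar, bottle and book haven't moved, and the gripper is clear.

```bash
python3 -c "
from plant import workorder
print(workorder.hand_in())"
```

```text
the job is handed in; nothing more can be done
None
```

Both vessels hang mouth down on their pegs with their rims resting on the board and are released. The book, bottle and jar look untouched, and I handed the job in at about 46 s of the 70 s allowed; the hand-in returned no verdict.

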